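# Knock down the locking pegs of a fragrance-bar riser

### The arm

A 6-joint arm with a two-finger parallel gripper is mounted at the origin on the work surface. World frame = base frame: x ahead of the robot, y to its left, z up, the work surface at z = 0. Lengths are in mm, angles in rad, forces in N, time in s.
With the tool pointing down it reaches from about 300 to 775 mm from the base axis. Payload 14.6 kg.
Tool frame: the origin (TCP) lies at the very end of the fingers, on their centre line; the grasp point (between the pads) lies 19 mm behind it; z points along the fingers, y is the line along which they close (so a half turn about z gives the same grasp; the last joint's range is limited). The gripper opens to 94 mm and grips with 3 to 60 N. Pads are 16 mm wide; open, the fingers measure 119 mm over their backs; the gripper's body (75 mm by 177 mm) begins 78 mm behind the grasp point.
Start: joints at [-1.398, 0.3, 1.521, -0, 1.321, -0.067], TCP at [130.623, -534.254, 205.446] pointing down, gripper open.
Joint ranges: [-3.03, 3.03], [-0.79, 2.21], [0.23, 2.52], [-1.04, 4.18], [0, 3.07], [-2.55, 2.55]. Speed limits (rad/s): [2.22, 2.22, 2.57, 3.14, 3.14, 3.14].

### API

Orientations are given as [roll, pitch, yaw] about the fixed x, y, z axes, in that order (R = Rz(yaw) Ry(pitch) Rx(roll)).
In Python, from cell import manip gives the robot as it stands.
- The arm moves only by the tool servo_tool, never from a script. Its argument "rows" is a list of rows, each a list of 7 numbers: the turn, a rotation vector about the world's x, y, z in degrees, then the shift along the world's x, y, z in mm, then the closure, from 0 (fully open) to 1 (shut). In form: [[rx, ry, rz, dx, dy, dz, fingers], ...]. A call has 1 to 20 rows; each row shifts and turns the commanded pose from where the row before left it; what a row does not reach is not made up. A row lasts 1/8 s, in which the tool goes at most 62.5 mm and 10.7 degrees, less where a joint would pass 70% of its speed; a pose out of reach is approached as far as the arm can. A call with a gripper value outside its range is refused whole. The fingers move at their own pace and stop on an object; "grip_force" is the grip in N (left out, the last holds). Time passes only in rows, so rows that do not move let the fingers close. It gives the time, the measured TCP pose, the force, the opening and the grip force at its end, in the units of the state.
- manip.read_state(): the state, without advancing time (a new reading comes with each control period).
- manip.camera(name): name is "scene" or "top"; returns the picture (420x560x3 uint8, red, green, blue); there is no depth.
- manip.camera_info(name): a dict with "fx", "fy", "cx", "cy" (pixels), "position" and "rotation" of the camera in the world. Camera axes: x right, y down, z forward; pixel columns grow to the right and rows downward; lengths in mm; the calibration is good to about 2 mm. A picture is of the moment at which its call begins. camera_info takes no time and is no camera call.
- manip.sign_off(): hands the job in; it is judged then, once.
The state is a dict: "clock": time; "joints": joint angles; "qd": joint speeds; "effort": joint torques, N m; "eef_pos": TCP position; "eef_rot": TCP orientation; "wrist_force": force on the tool from outside, world axes, zero at the start; "moment": the same for the moment, N m; "finger_gap": finger opening in mm; "finger_force": force on a finger pad.
Only numpy, scipy, OpenCV 4.12 (cv2) and the standard library are available. Lean on these libraries where they do the work, as an engineer would, in place of code of your own. Each camera call takes 0.05 s, during which the arm holds its last target. There are 200 camera calls.

### The job

The wooden bottle riser still has to be locked: of the three look-alike pegs standing on its top, two are spring-loaded locking pegs and one is a fixed dowel, and only feeling them with the mallet tells which. Pick up the mallet and with it knock both sprung pegs down flush until they stay (one not driven far enough springs back up), without pounding the fixed dowel or the board hard and without pushing the pegs with the gripper. Then stand the mallet back on its head on the round cork mat, let go of it, and leave the two bottles, the gift box and the tray where they are.

Things in the scene. Friction and masses are not known exactly. Their poses are not given: they have to be found in the camera images.
- riser: Light wooden display riser, fixed to the table: a flat top board 120 (x) x 260 (y) x 20 mm whose upper face is 80 mm above the table, on three block legs. Three round wooden pegs, 20 mm in diameter, stand 13 mm proud of the board in a row. Origin on the table under the board's centre; z up, y along the board's length.
- spot_1 (a point): Centre of the top of the raised peg at the riser's +y end, 90 mm from the middle, 93 mm above the table. A point of the riser: it stays there when the peg goes down. Which kind of peg stands here changes each time.
- spot_2 (a point): The same for the peg in the middle of the riser.
- spot_3 (a point): The same for the peg at the riser's -y end, 90 mm from the middle.
- peg_a (a joint): Travel in m of one of the two sprung pegs (at an unknown one of the three spots): 0 = up, standing 13 mm proud of the board; 0.013 = fully down, flush with the board. It pushes back with about 8 N at first, less further down; beyond about 10 mm it catches, is drawn home and stays; released earlier it springs back up.
- peg_b (a joint): The same for the other sprung peg, at another unknown spot.
- peg_c (a joint): Travel of the fixed dowel at the remaining spot, which looks just like a raised sprung peg but does not go down (it gives less than 1 mm). It must not be hit with more than 100 N.
- mallet: Rubber mallet, 0.32 kg, standing on its head on the mat: the head is an upright dark cylinder, 60 mm diameter, 80 mm tall, its flat ends the striking faces; a flat-sided wood handle 24 mm wide (y), 30 mm high (z) sticks out level towards the mallet's -x, from x = -28 to -158 mm, centre line 40 mm above the lower face. Origin: centre of the lower face, z up along the head.
- mallet_grip (a point): Point on the centre line of the mallet's handle, 47 mm from the axis of the head (17 mm from the head's side), 40 mm above the lower striking face: a good place to grip close to the head; gripped further back, or struck hard, the mallet pivots in the fingers.
- mat: Round cork mat, fixed on the table, 110 mm in diameter and 6 mm thick. Origin at the centre of its underside.
- bottle_a: Bystander: blue dropper bottle, 38 mm in diameter, 118 mm tall, standing. Origin at the centre of its underside.
- bottle_b: Bystander: identical blue dropper bottle. Origin at the centre of its underside.
- giftbox: Bystander: paper gift box with a lid, 90 x 90 x 64 mm. Origin at the centre of its underside.
- tray: Bystander: shallow wooden tray 120 x 200 x 22 mm beyond the riser. Origin at the centre of its underside.
Mind the look-alikes: they are no part of the job. There is more than one size of the mallet; the job needs the largest.

How it is judged (in metres and radians):
On the way, in this order (a step that is already met when the one before it is completed fails the run):
1. the mallet is picked up off the mat (height (world z) of mallet above 0.04 m and contact force between the fingers and mallet above 1 N), for 0.1 s.
2. with the mallet still in the fingers, both sprung pegs are fully down and the mallet has come off the riser and pegs (value of joint each of peg_a, peg_b above 0.0115 m and contact force between the fingers and mallet above 1 N and contact force between mallet and riser below 0.2 N and contact force between mallet and peg_a below 0.2 N and contact force between mallet and peg_b below 0.2 N), for 0.2 s.
At the end, for the whole second after the job is handed in: Both sprung pegs are down to within 1.5 mm of flush; the mallet stands at rest and upright (within 0.08 rad) on its head on the cork mat, the head's centre within 30 mm of the mat's centre, released; the bystanders are where they were (value of joint each of peg_a, peg_b above 0.0115 m and horizontal distance between mallet and mat below 0.03 m and z of mallet in the frame of mat between 0.003 and 0.01 m and angle between mallet's own z axis and vertical below 0.08 rad and linear speed of mallet below 0.02 m/s); the robot touches nothing.
It fails at once if a peg pushed with the gripper or arm instead of the mallet (over 1 N) (contact force between any of the fingers, the arm and peg_a above 1 N or contact force between any of the fingers, the arm and peg_b above 1 N or contact force between any of the fingers, the arm and peg_c above 1 N).
It fails at once if the mallet pounds the board, a peg or the fixed dowel with more than 100 N (contact force between mallet and riser above 100 N or contact force between mallet and peg_a above 100 N or contact force between mallet and peg_b above 100 N or contact force between mallet and peg_c above 100 N).
It fails at once if a bystander is moved by more than 25 mm or knocked over (distance of any of bottle_a, bottle_b, giftbox, tray from where it was at the start of the episode above 0.025 m or angle between any of bottle_a, bottle_b's own z axis and vertical above 0.4 rad).
It also fails if it takes over 54 s, if anything falls off the work surface, if the arm or the gripper's body presses on something with over 40 N, if the wrist force passes 120 N, or if a joint passes its speed limit or range.

## Working session

There is one attempt and no reset: what is moved stays moved. The work goes in short steps, Python scripts to look and compute and a tool call to move; the robot and the scene stay as the last step left them, time stands still between calls to the robot, and variables do not carry over. Pictures are saved under pics/ and viewed, at most 10 in all, crops included, and the job is handed in when it is done.

Besides the shell and the picture viewer there is one more tool, called after ">>>" as name([rows], argument=value, ...), one row to a line, values as JSON. servo_tool: Moves the arm, as the interface text tells. Its arguments: {"type":"object","properties":{"rows":{"type":"array","items":{"type":"array","items":{"type":"number"}}},"grip_force":{"type":"number"}},"required":["rows"]}

```bash
mkdir -p pics; python3 - <<'E'
from cell import manip
import cv2,numpy as np
for n in("scene","top"):
    im=manip.camera(n); cv2.imwrite(f"pics/{n}0.png",im[:,:,::-1]); i=manip.camera_info(n); print(n,i)
s=manip.read_state(); print(s)
E
```

```text
scene {'fx': 378.95193662989504, 'fy': 378.95193662989504, 'cx': 282.18039217095026, 'cy': 213.4211284250207, 'position': array([866.42012215, 430.85029478, 909.40953596]), 'rotation': array([-2.62253138,  0.01141691,  2.49546517])}
top {'fx': 410.1693609919712, 'fy': 410.1693609919712, 'cx': 281.5713811846465, 'cy': 205.404915955569, 'position': array([447.79566003,  49.82765648, 952.27078628]), 'rotation': array([-2.96269097, -0.00576722, -1.5661183 ])}
{'clock': 0.1, 'joints': array([-1.39758665e+00,  3.00425401e-01,  1.52148491e+00, -1.02136674e-05,
        1.32068380e+00, -6.65616814e-02]), 'qd': array([ 0.00050225, -0.00094796, -0.00331752,  0.00026312,  0.00067802,
       -0.00049199]), 'effort': array([-1.58883204e-04, -5.32648695e+01, -3.53288162e+01,  7.08965259e-02,
        2.35083851e-02, -3.63315735e-05]), 'eef_pos': array([ 130.59168839, -534.04708617,  204.95207631]), 'eef_rot': array([-3.14059276e+00, -5.67379976e-05,  2.39773860e-01]), 'wrist_force': array([-0.39832161,  0.35449075, -0.43656882]), 'moment': array([0.00074357, 0.03425181, 0.01195421]), 'finger_force': 0.0, 'finger_gap': 93.5602132857581}
```

View pics/scene0.png

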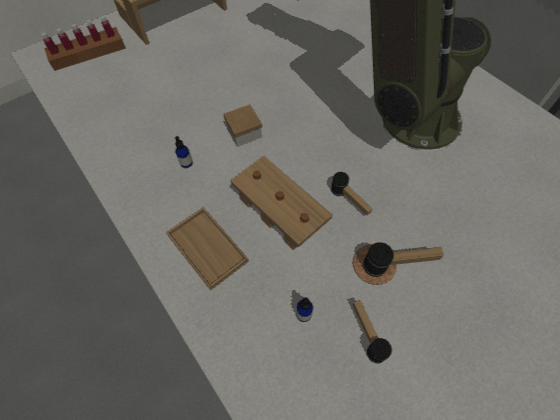

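View pics/top0.png

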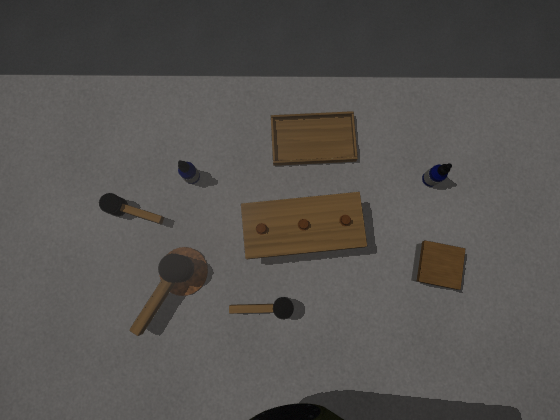

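The top picture shows three mallets with heads at about (113,204), (178,268) and (283,308). Only (178,268) stands on the cork mat, and it looks the largest. The pegs are at about (262,229), (304,225) and (346,220). Next I'll measure these and check the choice in an enlarged crop.

```bash
cat > h.py <<'E'
import numpy as np,cv2
from scipy.spatial.transform import Rotation as R
from cell import manip
def ray(n,uv):
    i=manip.camera_info(n); uv=np.atleast_2d(uv)
    d=np.c_[(uv[:,0]-i['cx'])/i['fx'],(uv[:,1]-i['cy'])/i['fy'],np.ones(len(uv))]
    return i['position'],R.from_euler('xyz',i['rotation']).apply(d)
def plane(n,uv,z):
    p,d=ray(n,uv); return (p+d*((z-p[2])/d[:,2])[:,None])[:,:2]
def tri(uvs):
    A=np.zeros((3,3));b=np.zeros(3)
    for n,uv in uvs.items():
        p,d=ray(n,uv); d=d[0]/np.linalg.norm(d[0]); M=np.eye(3)-np.outer(d,d); A+=M;b+=M@p
    return np.linalg.solve(A,b)
def blobs(m,amin=40):
    n,l,s,c=cv2.connectedComponentsWithStats(m.astype(np.uint8))
    return [(s[k,4],c[k].round(1),s[k,:4],l==k) for k in range(1,n) if s[k,4]>amin]
E
python3 - <<'E'
from h import *
for n,box in(("top",(100,190,380,350)),("scene",(220,150,460,370))):
    im=cv2.imread(f"pics/{n}0.png"); hsv=cv2.cvtColor(im,cv2.COLOR_BGR2HSV)
    x0,y0,x1,y1=box
    roi=np.zeros(im.shape[:2],bool); roi[y0:y1,x0:x1]=1
    wood=(hsv[...,1]>70)&(hsv[...,2]>50)&roi
    print(n,"wood")
    for a,c,s,m in blobs(wood,60):
        r=cv2.minAreaRect(np.argwhere(m)[:,::-1].astype(np.float32)); col=np.median(hsv[m],0)
        print(a,c,s,"rect",np.round(r[0],1),np.round(r[1],1),round(r[2],1),col)
    print("dark")
    for a,c,s,m in blobs((hsv[...,2]<52)&roi,60): print(a,c,s)
for p in [(262,229),(304,225),(346,220)]:
    hsv=cv2.cvtColor(cv2.imread("pics/top0.png"),cv2.COLOR_BGR2HSV); print("peg px",hsv[p[1],p[0]],"board",hsv[p[1]+12,p[0]+15], plane("top",p,93))
hh=hsv
print("mat px",hh[268,203],hh[290,185],"handle",hh[310,150],"head",hh[268,176],"table",hh[320,220])
t=cv2.imread("pics/top0.png")[180:340,90:310]; cv2.imwrite("pics/c1.png",cv2.resize(t,None,fx=3.6,fy=3.6,interpolation=cv2.INTER_CUBIC))
E
```

```text
top wood
6700 [302.8 224.9] [241 192 126  67] rect [303.1 224.8] [ 55.7 122.2] 84.1 [ 16. 133.  95.]
325 [140.8 213.1] [120 204  42  19] rect [140.7 213. ] [41.8  7.8] 17.5 [ 16. 122.  95.]
256 [188.6 253.2] [169 247  37  17] rect [188.4 253.1] [37.6 11.3] 17.2 [12. 99. 90.]
549 [191.  282.5] [170 265  37  31] rect [191.3 281.7] [19.9 44.2] 48.0 [12. 90. 60.]
673 [150.  306.4] [130 276  42  60] rect [150.  306.4] [13.2 62.7] 30.1 [ 16. 113.  90.]
378 [251.  308.2] [229 304  44  10] rect [250.5 308.2] [ 8.6 43.2] 88.5 [ 16. 128.  96.]
dark
440 [112.1 204. ] [100 193  28  24]
806 [176.  268.2] [159 254  35  31]
135 [155.1 310.7] [139 285  34  50]
371 [283.  307.7] [273 297  21  22]
scene wood
4408 [280.4 201.3] [231 156 101  93] rect [279.1 200. ] [98.5 51.6] 43.7 [ 17. 106. 115.]
298 [356.8 199.8] [343 186  29  29] rect [356.5 199.5] [35.4  8.5] 45.0 [ 17. 105. 115.]
833 [229.3 256.2] [220 227  28  56] rect [233.5 254.5] [55. 27.] 90.0 [ 17. 105. 109.]
1252 [393. 262.] [353 244  90  41] rect [397.1 265. ] [88.8 39.8] 2.5 [ 15. 107. 109.]
371 [364.7 320.8] [353 300  25  43] rect [364.8 320.9] [43.5  8.7] 65.2 [ 17. 105. 115.]
125 [304.3 310.5] [297 303  16  14] rect [304.6 309.8] [12.7 15.2] 85.9 [116. 197.  71.]
dark
305 [339. 183.] [331 172  18  24]
746 [377.5 258.9] [363 243  30  34]
105 [304.4 303.4] [298 298  13  12]
454 [378.6 350.1] [367 338  24  25]
peg px [ 12 151  76] board [ 16 133  98] [[552.46324124  86.58844657]]
peg px [ 13 177  72] board [ 17 138  98] [[561.43396704  -1.9527886 ]]
peg px [ 13 173  75] board [ 17 136  94] [[572.58405742 -90.95989488]]
mat px [11 82 62] [13 95 51] handle [ 17 118  93] head [15 21 48] table [ 15  10 101]
```

View pics/c1.png

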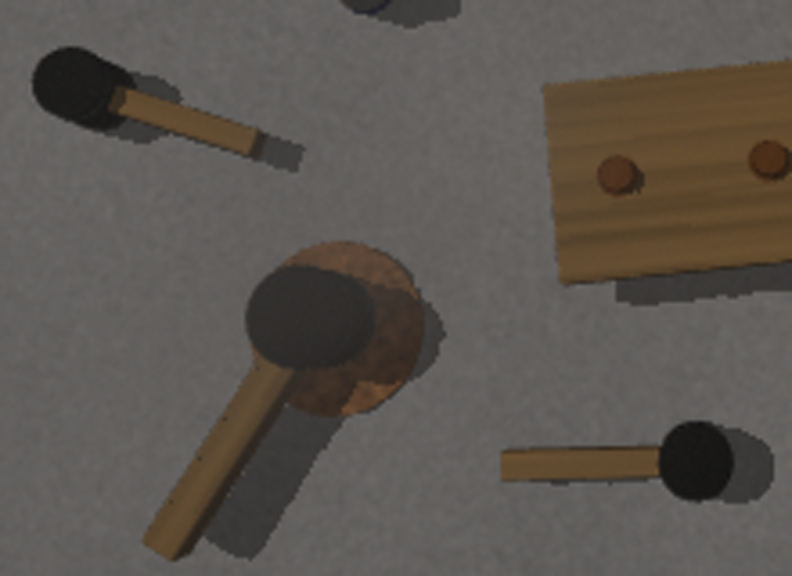

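The crop shows the mallet on the cork mat (head at top px ~(176,268)) is clearly the largest, in both head and handle. The ones at (113,204) and (283,308) are smaller and stand on bare table, so (176,268) is the one to use.

```bash
python3 - <<'E'
from h import *
im=cv2.imread("pics/top0.png"); hsv=cv2.cvtColor(im,cv2.COLOR_BGR2HSV)
print("head tri",tri({"top":(176,268.2),"scene":(377.5,258.9)}))
H=plane("top",(176,268.2),46)[0]
# mat: outer hull circle of wood/mat pixels near it, excluding handle
m=np.zeros(im.shape[:2],bool); m[244:299,156:212]=1
mt=m&(hsv[...,1]>60)&(hsv[...,0]<15)
b=max(blobs(mt),key=lambda b:b[0])
pts=np.vstack([np.argwhere(k[3])[:,::-1] for k in blobs(mt,60)])
hull=cv2.convexHull(pts.astype(np.int32))[:,0].astype(float)
W=plane("top",hull,6); from scipy.optimize import least_squares
f=least_squares(lambda p:np.hypot(*(W-p).T)-55,[480,270],loss='soft_l1'); print("mat",f.x,"res",np.abs(f.fun).max(),np.median(f.fun))
wood=(hsv[...,1]>70)&(hsv[...,2]>50)
r=np.arange(294,324); 
L=np.array([[np.argmax(wood[y,125:])+125-.5,y] for y in r]); P=plane("top",L,61)
vx,vy,x0,y0=cv2.fitLine(P.astype(np.float32),cv2.DIST_HUBER,0,.01,.01)[:,0]
d=np.array([vx,vy]); d*=np.sign(d[0]); print("mallet yaw deg",np.degrees(np.arctan2(d[1],d[0])))
q=H-[x0,y0]; print("head",H,"offset of edge",d[0]*q[1]-d[1]*q[0],"grip",H-47*d)
for n,box,sc in(("top",(245,200,362,250),0),("scene",(235,160,328,235),0)):
    h=cv2.cvtColor(cv2.imread(f"pics/{n}0.png"),cv2.COLOR_BGR2HSV); k=np.zeros(h.shape[:2],bool); k[box[1]:box[3],box[0]:box[2]]=1
    for a,c,s,_ in blobs(k&(h[...,0]<=14)&(h[...,1]>(135 if n=="top" else 115)),25): print(n,a,c,s,plane(n,c,90)[0])
E
```

```text
head tri [470.63516263 275.05056958  48.2646803 ]
mat [466.71689855 268.97355029] res 4.507925450753248 -0.4908163492050086
mallet yaw deg -31.063473
head [471.16924143 275.04021433] offset of edge -10.232241535174694 grip [430.90922022 299.29162195]
top 100 [344.8 219.9] [340 215  11  11] [573.22023949 -88.90444531]
top 102 [303.1 224.1] [298 219  11  12] [ 5.63742345e+02 -2.35086848e-01]
top 83 [260.7 227.9] [256 223  11  12] [555.15337248  89.49602812]
scene 65 [256.6 175. ] [253 171   9   9] [575.2862955  -83.17766472]
scene 71 [279.5 195.7] [275 191  10  10] [566.00655949   5.55155272]
scene 73 [304.1 217.6] [300 213  10  10] [556.09952316  93.84418748]
```

>>> servo_tool([
  [0,0,6.75,29,36,0,0],
  [0,0,6.75,29,36,0,0],
  [0,0,6.75,29,36,0,0],
  [0,0,6.75,29,36,0,0],
  [0,0,6.75,29,36,0,0],
  [0,0,6.75,29,36,0,0],
  [0,0,6.75,29,36,0,0],
  [0,0,6.75,29,36,0,0],
  [0,0,6.75,29,36,0,0],
  [0,0,6.75,29,36,0,0],
  [0,0,6.75,29,36,0,0],
  [0,0,6.75,29,36,0,0],
  [0,0,6.75,-6,50,0,0],
  [0,0,6.75,-6,50,0,0],
  [0,0,6.75,-6,50,0,0],
  [0,0,6.75,-6,50,0,0],
  [0,0,6.75,-6,50,0,0],
  [0,0,6.75,-6,50,0,0],
  [0,0,6.75,-6,50,0,0],
  [0,0,6.75,-6,50,0,0],
], grip_force=60)

```text
clock: 2.6
eef_pos: [430.1, 299.4, 205.2]
eef_rot: [-3.141, -0.0, 2.6]
wrist_force: [0.4, 0.0, -0.4]
finger_gap: 94.2
finger_force: 0.0
```

>>> servo_tool([
  [0,0,0,0,0,-30,0],
  [0,0,0,0,0,-30,0],
  [0,0,0,0,0,-30,0],
  [0,0,0,0,0,-30,0],
  [0,0,0,0,0,-30,0],
  [0,0,0,0,0,-15,0],
  [0,0,0,0,0,-12,0],
  [0,0,0,0,0,0,0.4],
  [0,0,0,0,0,0,0.8],
  [0,0,0,0,0,0,1],
  [0,0,0,0,0,0,1],
  [0,0,0,0,0,0,1],
], grip_force=60)

```text
clock: 4.1
eef_pos: [430.7, 297.8, 28.6]
eef_rot: [3.141, 0.0, 2.596]
wrist_force: [-0.4, 0.5, -1.5]
finger_gap: 47.3
finger_force: 0.0
```

>>> servo_tool([
  [0,0,0,0,0,0,1],
  [0,0,0,0,0,0,1],
  [0,0,0,0,0,0,1],
  [0,0,0,0,0,0,1],
  [0,0,0,0,0,0,1],
], grip_force=60)

```text
clock: 4.72
eef_pos: [430.7, 297.8, 28.5]
eef_rot: [3.141, 0.0, 2.596]
wrist_force: [0.3, 0.3, 0.1]
finger_gap: 23.8
finger_force: 59.7
```

>>> servo_tool([
  [0,0,0,0,0,10,1],
  [0,0,0,0,0,20,1],
  [0,0,0,0,0,25,1],
  [0,0,0,0,0,25,1],
  [0,0,0,0,0,25,1],
  [0,0,0,0,0,15,1],
  [0,0,0,10,-19,0,1],
  [0,0,0,15,-30,0,1],
  [0,0,0,15,-30,0,1],
  [0,0,0,15,-30,0,1],
  [0,0,0,15,-30,0,1],
  [0,0,0,15,-30,0,1],
  [0,0,0,12,-21,0,1],
  [0,0,0,0,0,0,1],
  [0,0,0,0,0,0,1],
])

```text
clock: 6.6
eef_pos: [527.2, 108.2, 148.3]
eef_rot: [-3.141, -0.001, 2.596]
wrist_force: [0.7, 0.2, -3.0]
finger_gap: 23.2
finger_force: 59.7
```

```bash
python3 - <<'E'
from h import *
a=manip.camera("scene");b=manip.camera("top")
a=a[130:290,220:420];b=b[150:310,190:390]
o=np.hstack([cv2.resize(x,(400,320),interpolation=cv2.INTER_CUBIC) for x in(a,b)]); cv2.imwrite("pics/l1.png",o[:,:,::-1])
s=manip.read_state();print(s['eef_pos'],s['wrist_force'],s['moment'])
E
```

```text
[527.21269107 108.467328   148.40524262] [ 0.54804508  0.08380292 -3.1650742 ] [ 0.09082074 -0.07896688  0.01806256]
```

View pics/l1.png

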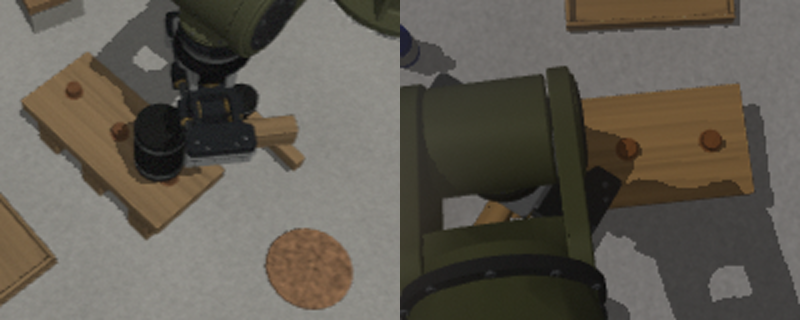

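The mallet is held upright over the +y peg, with its head at crop (160,140) in the scene half. The mat is now fully in view at crop (308,268). Next I'll feel peg 1.

>>> servo_tool([
  [0,0,0,0,0,-10,1],
  [0,0,0,0,0,-10,1],
  [0,0,0,0,0,-6,1],
  [0,0,0,0,0,-3,1],
  [0,0,0,0,0,-2,1],
  [0,0,0,0,0,-2,1],
  [0,0,0,0,0,-1,1],
  [0,0,0,0,0,0,1],
])

```text
clock: 7.7
eef_pos: [527.8, 107.8, 115.0]
eef_rot: [3.141, 0.0, 2.596]
wrist_force: [-2.5, -0.2, 5.3]
finger_gap: 23.6
finger_force: 59.7
```

>>> servo_tool([
  [0,0,0,0,0,-1,1],
  [0,0,0,0,0,-1,1],
  [0,0,0,0,0,0,1],
])

```text
clock: 8.07
eef_pos: [528.2, 108.0, 114.6]
eef_rot: [3.14, 0.002, 2.596]
wrist_force: [-10.2, 0.7, 21.3]
finger_gap: 24.0
finger_force: 59.9
```

Commanded travel is lost and the force rises past 20 N, so spot_1 is the fixed dowel. I'll back off and move to spot_2.

>>> servo_tool([
  [0,0,0,0,0,5,1],
  [0,0,0,0,0,20,1],
  [0,0,0,2,-20,0,1],
  [0,0,0,3,-25,0,1],
  [0,0,0,3,-25,0,1],
  [0,0,0,2,-19,0,1],
  [0,0,0,0,0,-10,1],
  [0,0,0,0,0,-7,1],
  [0,0,0,0,0,-3,1],
  [0,0,0,0,0,-2,1],
  [0,0,0,0,0,-2,1],
  [0,0,0,0,0,-2,1],
  [0,0,0,0,0,0,1],
])

```text
clock: 9.7
eef_pos: [537.8, 18.9, 111.5]
eef_rot: [3.141, 0.001, 2.596]
wrist_force: [-0.8, 1.7, 1.4]
finger_gap: 23.5
finger_force: 59.9
```

Spot_2 yields under a few newtons, so it is sprung. I'll drive it home.

>>> servo_tool([
  [0,0,0,0,0,-2,1],
  [0,0,0,0,0,-2,1],
  [0,0,0,0,0,-2,1],
  [0,0,0,0,0,-1.5,1],
  [0,0,0,0,0,-1,1],
  [0,0,0,0,0,-1,1],
  [0,0,0,0,0,0,1],
])

```text
clock: 10.58
eef_pos: [537.7, 18.7, 102.4]
eef_rot: [3.141, 0.0, 2.596]
wrist_force: [-3.6, -0.5, 4.1]
finger_gap: 23.3
finger_force: 59.9
```

>>> servo_tool([
  [0,0,0,0,0,-1,1],
  [0,0,0,0,0,0,1],
  [0,0,0,0,0,5,1],
  [0,0,0,0,0,15,1],
  [0,0,0,0,0,15,1],
  [0,0,0,2,-20,0,1],
  [0,0,0,3,-25,0,1],
  [0,0,0,3,-25,0,1],
  [0,0,0,2,-19,0,1],
  [0,0,0,0,0,-10,1],
  [0,0,0,0,0,-7,1],
  [0,0,0,0,0,-3,1],
  [0,0,0,0,0,-2,1],
  [0,0,0,0,0,-1,1],
  [0,0,0,0,0,0,1],
])

```text
clock: 12.45
eef_pos: [547.9, -70.0, 113.2]
eef_rot: [3.141, 0.001, 2.596]
wrist_force: [-1.4, 2.0, 2.7]
finger_gap: 23.3
finger_force: 59.9
```

>>> servo_tool([
  [0,0,0,0,0,-2,1],
  [0,0,0,0,0,-2,1],
  [0,0,0,0,0,-2,1],
  [0,0,0,0,0,-2,1],
  [0,0,0,0,0,-1.5,1],
  [0,0,0,0,0,-1,1],
  [0,0,0,0,0,-1,1],
  [0,0,0,0,0,0,1],
])

```text
clock: 13.45
eef_pos: [547.7, -70.3, 102.4]
eef_rot: [3.141, 0.001, 2.596]
wrist_force: [-6.5, 1.2, 9.0]
finger_gap: 23.7
finger_force: 59.9
```

>>> servo_tool([
  [0,0,0,0,0,-1,1],
  [0,0,0,0,0,5,1],
  [0,0,0,0,0,15,1],
  [0,0,0,0,0,25,1],
  [0,0,0,0,0,5,1],
  [0,0,0,0,0,0,1],
  [0,0,0,-8,25,0,1],
  [0,0,0,-14,45,0,1],
  [0,0,0,-14,45,0,1],
  [0,0,0,-15,45,0,1],
  [0,0,0,-15,45,0,1],
  [0,0,0,-15,45,0,1],
  [0,0,0,-15,45,0,1],
  [0,0,0,-12,40,0,1],
  [0,0,0,-10,30,0,1],
  [0,0,0,0,0,0,1],
  [0,0,0,0,0,0,1],
])

```text
clock: 15.58
eef_pos: [429.5, 294.2, 149.7]
eef_rot: [-3.14, -0.0, 2.596]
wrist_force: [-0.1, -0.7, -3.2]
finger_gap: 23.7
finger_force: 59.9
```

```bash
python3 - <<'E'
from h import *
a=manip.camera("scene");b=manip.camera("top")
a=a[130:290,220:460];b=b[170:330,140:380]
o=np.hstack([cv2.resize(x,(400,267),interpolation=cv2.INTER_CUBIC) for x in(a,b)]); cv2.imwrite("pics/l2.png",o[:,:,::-1])
s=manip.read_state();print(s['eef_pos'],s['wrist_force'],s['moment'])
E
```

```text
[429.86985564 293.89501846 150.11629553] [ 0.30552115  0.35402363 -2.58758627] [ 0.06717347 -0.08054408  0.00546783]
```

View pics/l2.png

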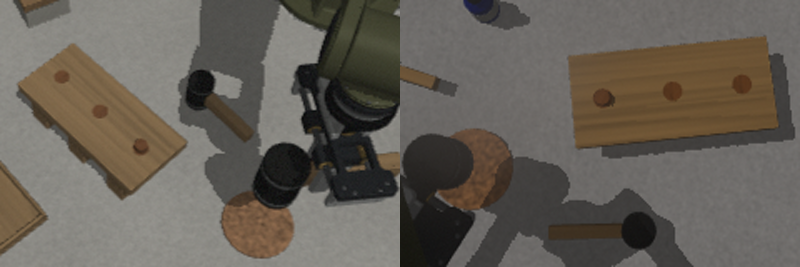

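Both sprung pegs (top-half crop (672,91) and (742,84)) lie flush. The dowel at (602,97) still stands and the mallet hangs over the mat. I'll set it down.

>>> servo_tool([
  [0,0,0,-1,-1,-20,1],
  [0,0,0,-1,-1,-25,1],
  [0,0,0,0,0,-25,1],
  [0,0,0,0,0,-25,1],
  [0,0,0,0,0,-15,1],
  [0,0,0,0,0,-6,1],
  [0,0,0,0,0,-3,1],
  [0,0,0,0,0,-1.5,1],
  [0,0,0,0,0,0,1],
])

```text
clock: 16.8
eef_pos: [427.8, 292.9, 30.4]
eef_rot: [3.141, 0.0, 2.596]
wrist_force: [-1.3, 0.1, -2.6]
finger_gap: 23.4
finger_force: 59.9
```

>>> servo_tool([
  [0,0,0,0,0,-1,1],
  [0,0,0,0,0,-1,1],
  [0,0,0,0,0,0,1],
])

```text
clock: 17.18
eef_pos: [427.7, 292.9, 28.4]
eef_rot: [3.141, 0.0, 2.596]
wrist_force: [-3.6, -1.5, 5.2]
finger_gap: 23.5
finger_force: 59.9
```

>>> servo_tool([
  [0,0,0,0,0,0,0.7],
  [0,0,0,0,0,0,0.5],
  [0,0,0,0,0,0,0.3],
  [0,0,0,0,0,0,0],
  [0,0,0,0,0,0,0],
  [0,0,0,0,0,0,0],
  [0,0,0,0,0,0,0],
  [0,0,0,0,0,0,0],
  [0,0,0,0,0,10,0],
  [0,0,0,0,0,20,0],
  [0,0,0,0,0,30,0],
  [0,0,0,0,0,40,0],
  [0,0,0,0,0,40,0],
  [0,0,0,-20,20,20,0],
  [0,0,0,-30,20,20,0],
  [0,0,0,-30,20,0,0],
  [0,0,0,0,0,0,0],
  [0,0,0,0,0,0,0],
])

```text
clock: 19.42
eef_pos: [347.9, 352.5, 208.3]
eef_rot: [3.141, 0.0, 2.596]
wrist_force: [-0.8, 0.6, -0.2]
finger_gap: 94.2
finger_force: 0.0
```

```bash
python3 - <<'E'
from h import *
a=manip.camera("scene");b=manip.camera("top")
a=a[130:290,220:460];b=b[170:330,140:380]
o=np.hstack([cv2.resize(x,(400,267),interpolation=cv2.INTER_CUBIC) for x in(a,b)]); cv2.imwrite("pics/l3.png",o[:,:,::-1])
s=manip.read_state();print(s['eef_pos'],s['wrist_force'],s['finger_gap'])
E
```

```text
[348.22691919 352.28769157 207.98215143] [ 0.17356683 -0.86456523 -0.46932996] 94.24290222696276
```

View pics/l3.png

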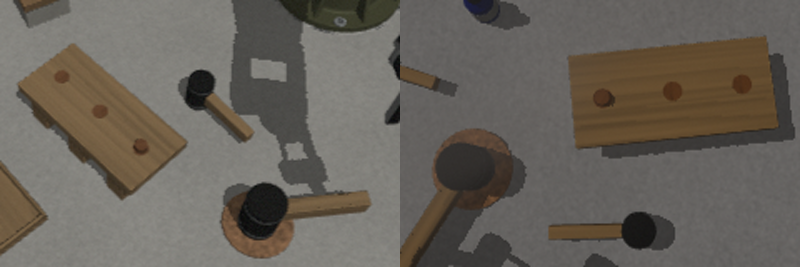

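The mallet stands upright on the mat and is released. Both sprung pegs are still flush and the gripper is clear.

```bash
python3 -c "
from cell import manip; print(manip.sign_off())"
```

```text
the job is handed in; nothing more can be done
None
```

I drove both sprung pegs (spot_2 and spot_3) flush, pressed the fixed dowel at spot_1 only lightly (about 24 N), stood the mallet back on the cork mat, and handed the job in at about 19.5 s; the hand-in returned no verdict.

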